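# Try out the spring clip on a sample stage

### The job

Check that the stage's spring clip still holds: lift it by its red knob, swing it round its screw over the edge of the white sample plate, let it down gently there without letting it snap down or pressing it on, and let go of it. Then nudge the plate's upright black grip sideways with a fingertip, gently but firmly enough to feel that the clip resists, and finally lift the clip again and swing it well clear of the plate. The plate must stay where it lies throughout, so neither drag nor push it along, and leave the beaker, bottle and cup beside it alone.

Things in the scene. Friction and masses are not known exactly. Their poses are not given: they have to be found in the camera images.
- stage: Grey sample stage fixed to the bench, a slab 180 x 160 x 20 mm (x, y, z). Origin at the centre of its underside; its top is 20 mm up. It stands anywhere within about 6 x 30 cm and is turned by up to 0.5 rad.
- pivot (a point): Foot of the clip's pivot screw, on the stage's top, at stage x = -60 mm, y = 0; same axes as the stage. The clip swings about the vertical through this point.
- swivel (a joint): Swing of the clip about its screw, rad: 0 when it points along stage +x (straight across the plate's near long edge), positive anticlockwise from above; at +1.57 it points along stage +y. Runs from -0.35 to 1.9 and stays where it is left (friction 0.05 N m). Parked at the start between 1.1 and 1.7.
- clip_arm: Spring clip: a steel strip 14 mm wide, 3 mm thick, along its own x from the screw to a red ball toe. Origin on the pivot axis at the strip's mid-thickness, 16 mm above the stage's top; the screw head reaches 7 mm higher. It tilts up (toe rises, 0 to 0.4 rad) about a level axis through the origin, across the strip, against a spring.
- clip_lift (a joint): Tilt of the clip about that level axis, rad: 0 fully down (toe 1 mm above the bare stage), positive as the toe rises, up to 0.4; about 0.05 with the toe on the plate. Let go while raised, it snaps down at over 3 rad/s; let down in the hand until the toe is felt to bear, it does not.
- clip_knob (a point): Centre of the clip's red knob, an upright cylinder 16 mm in diameter, 28 mm tall, 55 mm along the strip from the pivot axis; with the clip down its foot is 17.5 mm and its top 45.5 mm above the stage's top. Lifting the clip takes an upward pull of about 9 to 13 N here, and the smooth knob may slide a few mm between the fingers.
- clip_toe (a point): Lowest point of the clip's red ball toe (5 mm radius), 75 mm along the strip from the pivot axis, 15 mm below the strip's middle. Fully down it hangs 1 mm above the bare stage, so it must be lifted to pass over the 6 mm plate. Resting on the plate (clip tilted about 0.05 rad) it presses with about 7 N.
- plate: Loose white sample plate on the stage, 60 x 120 x 6 mm (its x, y, z), 0.1 kg, with three coloured samples. Origin at the centre of its underside. Its long near edge (its own x = -30 mm) faces the screw, about 60 mm from it, so the toe of a clip swung to 0 lands about 15 mm inside that edge.
- plate_center (a point): Centre of the plate, half-way up; same axes as the plate.
- fin: Black upright grip fixed on the plate's end, 40 x 8 x 22 mm (plate x, y, z), to be nudged along the plate's y. Origin at the centre of its foot, on the plate's upper face, 54 mm from the plate's centre towards its own -y; its outer face is 58 mm out, the plate's end 60 mm. With the clip on, the plate resists a nudge of about 2 N and creeps from about 3 N; unclipped it slides at about 1 N.
- fin_center (a point): Centre of that grip, 11 mm above the plate's upper face, 37 mm above the bench.
- beaker: Small glass beaker, 50 mm wide, 65 mm tall, origin under its centre. A bystander.
- dropper: White dropper bottle with a blue label, 36 mm wide, 75 mm tall, origin under its centre. A bystander.
- cup: Clear measuring cup, 60 mm wide, 55 mm tall, origin under its centre. A bystander.
There are look-alikes about, which are no part of the job. Of the things shaped like the plate, the white one is meant.

How it is judged:
On the way, in this order (a step that is already met when the one before it is completed fails the run):
1. the clip's toe presses on the plate, inside its near margin, and the knob has been let go (contact force between clip_arm and plate above 1.5 N and x of clip_toe in the frame of plate_center between -0.029 and 0 m and y of clip_toe in the frame of plate_center between -0.05 and 0.055 m and contact force between the fingers and clip_arm below 0.1 N), for 0.2 s.
2. with the clip on and let go, the fingers nudge the plate's upright grip with over 1.5 N (all of step 1 and contact force between the fingers and fin above 1.5 N), for 0.1 s.
At the end, for the whole second after the job is handed in: the clip's toe lies at least 12 mm outside the plate's near edge, at rest and not touching it, and the plate lies flat and still within 3 mm of where it began (x of clip_toe in the frame of plate_center below -0.042 m and contact force between clip_arm and plate below 0.05 N and distance of plate_center from where it was at the start of the episode below 0.003 m and angle between plate's own z axis and vertical below 0.05 rad and velocity of joint swivel between -0.05 and 0.05 rad/s and linear speed of plate below 0.01 m/s).
It fails at once if the plate is dragged or pushed more than 3 mm from its place (distance of plate_center from where it was at the start of the episode above 0.003 m).
It fails at once if the clip is pressed on the plate with over 25 N, or dropped on it (snapping down faster than 3 rad/s over the plate) (contact force between clip_arm and plate above 25 N or (velocity of joint clip_lift below -3 rad/s and x of clip_toe in the frame of plate_center above -0.032 m)).
It fails at once if the plate's grip is pushed with over 15 N (contact force between the fingers and fin above 15 N).
It fails at once if the beaker, the dropper bottle or the cup is moved by over 15 mm (distance of any of beaker, dropper, cup from where it was at the start of the episode above 0.015 m).
It also fails if it takes over 72 s, if anything falls off the work surface, if the arm or the gripper's body presses on something with over 40 N, if the wrist force passes 120 N, or if a joint passes its speed limit or range.

### The arm

A 6-joint arm with a two-finger parallel gripper is mounted at the origin on the work surface. World frame = base frame: x ahead of the robot, y to its left, z up, the work surface at z = 0. Lengths are in m, angles in rad, forces in N, time in s.
With the tool pointing down it reaches from about 0.35 to 0.85 m from the base axis. Payload 8.1 kg.
Tool frame: the origin (TCP) lies between the finger pads; the fingertips stand 11 mm ahead of it and the grasp point (between the pads) lies 8 mm behind it (tips_ahead is the z of the fingertips in the tool frame, in m); z points along the fingers, y is the line along which they close (so a half turn about z gives the same grasp; the last joint's range is limited). The gripper opens to 93 mm and grips with 3 to 60 N. Pads are 15 mm wide; open, the fingers measure 128 mm over their backs; the gripper's body (75 mm by 188 mm) begins 65 mm behind the grasp point.
Start: joints at [-1.298, 0.13, 1.488, -0, 1.523, -0.085], TCP at [0.21, -0.562, 0.23] pointing down, gripper open.
Joint ranges: [-2.96, 2.96], [-0.89, 2.26], [0.02, 2.5], [-1.34, 4.48], [0, 2.73], [-2.66, 2.66]. Speed limits (rad/s): [2.39, 2.39, 2.79, 3.14, 3.14, 3.14].

### API

Orientations are given as a rotation vector (axis times angle).
In Python, from plant import read_state, read_camera, close_job, tips_ahead gives the robot as it stands. The module is installed in compiled form; this text tells all that it offers.
- The arm moves only by the tool move_arm, never from a script. Its argument "plan" is a list of rows, each a list of 7 numbers: the turn, a rotation vector about the tool's x, y, z in units of 6 degrees (1.0 is 6 degrees), then the shift along the tool's x, y, z in units of 25 mm (1.0 is 25 mm), then the finger opening in mm, from 0 to 93. A call has exactly 10 rows; each row shifts and turns the commanded pose from where the row before left it, along the tool's axes as they then stand; what a row does not reach is not made up. A row lasts 1/10 s, in which the tool goes at most 50 mm and 8.59 degrees, less where a joint would pass 70% of its speed; a pose out of reach is approached as far as the arm can. A call is refused whole if a number of a shift passes 1 or a number of a turn 1, either way. A call with a gripper value outside its range is refused whole. The fingers move at their own pace and stop on an object; "force" is the grip in N (left out, the last holds). Time passes only in rows, so rows that do not move let the fingers close, or fill a call up. It gives the time, the measured TCP pose, the force, the opening and the grip force at its end, in the units of the state.
- read_state(): the state, without advancing time (a new reading comes with each control period).
- read_camera(name): name is "scene" or "top" or "wrist"; returns a dict with "frame" (480x640x3 uint8, red, green, blue), "z_map" (480x640 float32, m along the optical axis (not along the pixel's ray), 0 where there is no reading), "fx", "fy", "cx", "cy" (pixels), "distortion" ([k1, k2, p1, p2, k3] as OpenCV has them; the pictures are not rectified), "rvec" (rotation vector, rad) and "tvec" (3), from world to camera coordinates, as OpenCV has them. Camera axes: x right, y down, z forward; pixel columns grow to the right and rows downward; lengths in m; the calibration is good to about 2 mm. A picture is of the moment at which its call begins.
- close_job(): hands the job in; it is judged then, once.
The state is a dict: "t": time; "q": joint angles; "dq": joint speeds; "joint_torque": joint torques, N m; "tool_pos": TCP position; "orientation": TCP orientation; "force": force on the tool from outside, world axes, zero at the start; "wrist_torque": the same for the moment, N m; "opening": finger opening in m; "gripper_force": force on a finger pad.
Only numpy, scipy, OpenCV 4.12 (cv2) and the standard library are available. Lean on these libraries where they do the work, as an engineer would, in place of code of your own. Each camera call takes 0.05 s, during which the arm holds its last target. There are 200 camera calls.

## Working session

There is one attempt and no reset: what is moved stays moved. The work goes in short steps, Python scripts to look and compute and a tool call to move; the robot and the scene stay as the last step left them, time stands still between calls to the robot, and variables do not carry over. Pictures are saved under pics/ and viewed, at most 10 in all, crops included, and the job is handed in when it is done.

Besides the shell and the picture viewer there is one more tool, called after "Call:" as name(argument=value, ...) on one line, values as JSON. move_arm: Moves the arm, as the interface text tells. Its arguments: {"type":"object","properties":{"plan":{"type":"array","items":{"type":"array","items":{"type":"number"}}},"force":{"type":"number"}},"required":["plan"]}

```bash
mkdir -p pics; cat > h.py <<'E'
import numpy as np, cv2
from plant import read_state, read_camera, close_job, tips_ahead
R=lambda v: cv2.Rodrigues(np.array(v,float))[0]
def K(c): return np.array([[c['fx'],0,c['cx']],[0,c['fy'],c['cy']],[0,0,1.]])
def ray(c,px,z):
    n=cv2.undistortPoints(np.array(px,float).reshape(-1,1,2),K(c),np.array(c['distortion'],float)).reshape(-1,2)
    Rm=R(c['rvec']); o=-Rm.T@np.array(c['tvec']).ravel()
    d=np.c_[n,np.ones(len(n))]@Rm
    return o+d*((z-o[2])/d[:,2])[:,None]
def proj(c,p): return cv2.projectPoints(np.array(p,float).reshape(-1,3),np.array(c['rvec'],float),np.array(c['tvec'],float),K(c),np.array(c['distortion'],float))[0].reshape(-1,2)
def save(n,im): cv2.imwrite('pics/'+n+'.png',im[...,::-1])
E
python3 - <<'E'
from h import *
import pickle
print(read_state(),tips_ahead)
d={n:read_camera(n) for n in('scene','top','wrist')}
pickle.dump(d,open('d0.pkl','wb'))
for n,c in d.items(): save(n+'0',c['frame']); print(n,c['fx'],c['distortion'],c['rvec'],c['tvec'])
E
```

```text
{'t': 0.0, 'q': array([-1.29843321e+00,  1.31151255e-01,  1.48924737e+00,  1.01078668e-06,
        1.52301342e+00, -8.54118234e-02]), 'dq': array([-0.00069279, -0.00025551, -0.00059885,  0.00029265,  0.00032391,
       -0.00114282]), 'joint_torque': array([ 1.97837013e-03, -5.59840608e+01, -4.91756380e+01,  7.66983535e-02,
        3.56604788e-02, -1.69834684e-04]), 'tool_pos': array([ 0.20998291, -0.56147778,  0.22861088]), 'orientation': array([-3.08967730e+00, -5.58676582e-01,  2.65022834e-04]), 'force': array([0.04747121, 0.12497038, 0.15140307]), 'wrist_torque': array([ 0.0015879 , -0.01714244,  0.02839198]), 'gripper_force': 0.0, 'opening': 0.09297110153187624} 0.011
scene 468.02281172665033 [-0.04789746  0.          0.          0.          0.        ] [ 2.22678209  1.0121151  -0.4139361 ] [-0.41755865 -0.33707982  1.25546588]
top 439.8096813237152 [0.00755352 0.         0.         0.         0.        ] [ 2.11276765 -2.1683012   0.09719797] [0.00646232 0.66088083 0.92735062]
wrist 416.51985217396873 [0.01011146 0.         0.         0.         0.        ] [-2.38591719  1.65418751  0.23463296] [-0.59929799 -0.03275132  0.39006046]
```

View pics/top0.png

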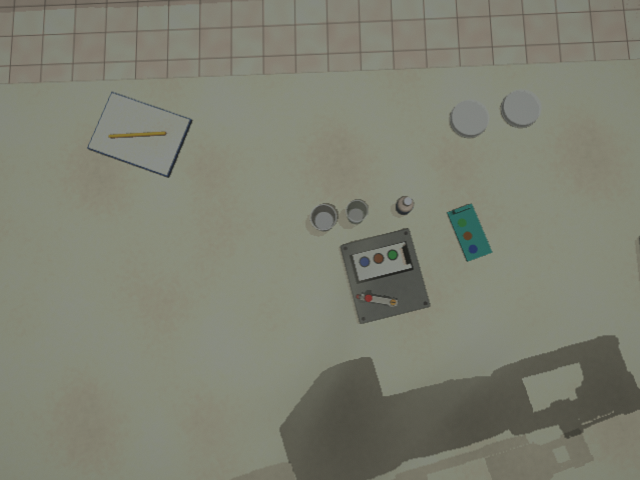

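View pics/scene0.png

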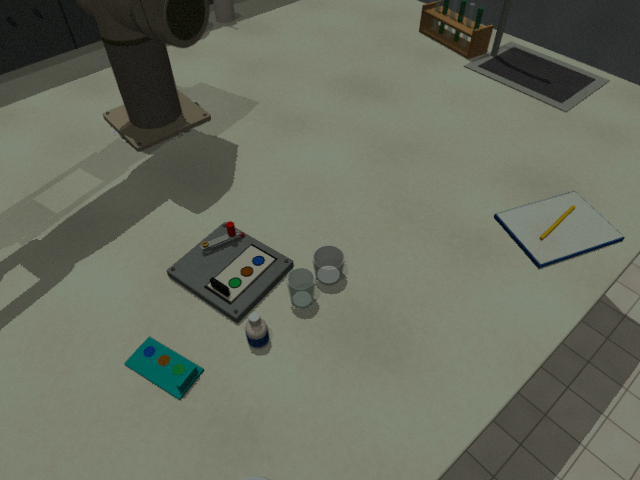

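Two plate-like things: the white one on the grey stage (top view, px 382,261) and a teal one on the bench (469,232). The white one with blue, red and green samples, a black grip at (407,255) and the clip (screw ~(392,302), knob ~(368,297)) fits the description. I'll measure it and confirm it in an enlarged crop.

```bash
cat > m.py <<'E'
from h import *
import pickle
d=pickle.load(open('d0.pkl','rb'))
c=d['top']; f=c['frame']; hsv=cv2.cvtColor(f,cv2.COLOR_RGB2HSV)
def big(mask,x0,y0,x1,y1):
    m=np.zeros_like(mask); m[y0:y1,x0:x1]=mask[y0:y1,x0:x1]
    cs=cv2.findContours(m,cv2.RETR_EXTERNAL,cv2.CHAIN_APPROX_NONE)[0]
    return max(cs,key=cv2.contourArea)
g=f.max(2)
st=big(((g<115)).astype(np.uint8),335,222,440,330)
b=cv2.boxPoints(cv2.minAreaRect(st)); P=ray(c,b,.02)
print('stage px',b.round(1).tolist(),'\n',P.round(4).tolist(), P.mean(0), [np.linalg.norm(P[i]-P[i-1]).round(4) for i in range(4)])
pl=big(((g>150)).astype(np.uint8),345,238,416,284)
pb=cv2.boxPoints(cv2.minAreaRect(pl)); Q=ray(c,pb,.026)
print('plate',pb.round(1).tolist(),Q.round(4).tolist(),Q.mean(0),[np.linalg.norm(Q[i]-Q[i-1]).round(4) for i in range(4)])
for n in ('top','scene'):
    h=cv2.cvtColor(d[n]['frame'],cv2.COLOR_RGB2HSV)
    r=(((h[...,0]<6)|(h[...,0]>174))&(h[...,1]>150)&(h[...,2]>70)).astype(np.uint8)
    k,l,s,ce=cv2.connectedComponentsWithStats(r)
    print(n,[(s[i].tolist(),ce[i].round(1).tolist(),ray(d[n],ce[i],.05)[0].round(4).tolist()) for i in range(1,k) if s[i][4]>4])
cr=cv2.resize(f[220:335,335:445],None,fx=5,fy=5,interpolation=cv2.INTER_CUBIC)
save('crop0',cr)
s=d['scene']['frame'][205:335,155:350]; save('crop1',cv2.resize(s,None,fx=4,fy=4,interpolation=cv2.INTER_CUBIC))
save('crop',np.hstack([cv2.resize(cr,(380,397)),cv2.resize(s,(420,397//1))]))
E
python3 m.py
```

```text
stage px [[338.20001220703125, 244.1999969482422], [410.3999938964844, 225.89999389648438], [430.79998779296875, 306.29998779296875], [358.70001220703125, 324.6000061035156]] 
 [[0.6494, -0.0461, 0.02], [0.6863, -0.2089, 0.02], [0.5073, -0.2446, 0.02], [0.4711, -0.0859, 0.02]] [ 0.57853327 -0.14637391  0.02      ] [np.float64(0.1827), np.float64(0.1669), np.float64(0.1826), np.float64(0.1628)]Traceback (most recent call last):
  File "m.py", line 13, in <module>
    pl=big(((g>150)).astype(np.uint8),345,238,416,284)
  File "m.py", line 8, in big
    return max(cs,key=cv2.contourArea)
ValueError: max() iterable argument is empty
```

```bash
sed -i 's/^g=f.max(2)/g=f.max(2); print(g[276,386],g[250,365],g[310,350],g[262,385],g[272,362],g[235,345])/; s/g>150/g>T2/; s/g<115/g<T1/' m.py; sed -i '/^st=/i sub=np.ascontiguousarray(g[222:330,335:440]); T1=95; T2=125; print(np.histogram(sub,16,(0,256))[0])' m.py; python3 m.py
```

```text
51 87 135 140 134 139
[   0    8  139  190  564 3582  382  472 6003    0    0    0    0    0
    0    0]
stage px [[338.79998779296875, 244.89999389648438], [408.8999938964844, 226.39999389648438], [429.8999938964844, 306.20001220703125], [359.79998779296875, 324.70001220703125]] 
 [[0.6479, -0.0474, 0.02], [0.6852, -0.2055, 0.02], [0.5074, -0.2426, 0.02], [0.4709, -0.0883, 0.02]] [ 0.57786674 -0.14595088  0.02      ] [np.float64(0.1817), np.float64(0.1625), np.float64(0.1816), np.float64(0.1586)]
plate [[352.8999938964844, 254.5], [404.20001220703125, 241.6999969482422], [410.5, 267.1000061035156], [359.20001220703125, 279.8999938964844]] [[0.6249, -0.0779, 0.026], [0.6504, -0.1925, 0.026], [0.5937, -0.2037, 0.026], [0.5683, -0.0901, 0.026]] [ 0.60930277 -0.14105619  0.026     ] [np.float64(0.0578), np.float64(0.1173), np.float64(0.0578), np.float64(0.1164)]
top [([366, 295, 5, 7, 27], [368.0, 297.6], [0.5295, -0.1063, 0.05])]
scene [([226, 222, 8, 5, 34], [229.5, 224.0], [0.5183, -0.1021, 0.05]), ([242, 232, 2, 3, 5], [242.4, 233.2], [0.5552, -0.0975, 0.05])]
```

View pics/crop0.png

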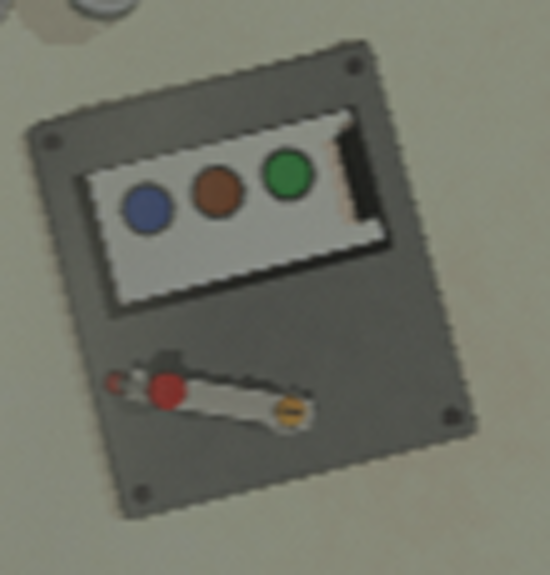

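The crop confirms it: white plate with three samples and black grip (crop ~235,205), knob at crop (168,391), toe (117,383), screw (291,411). Now I'll compute the geometry and the first move.

```bash
cat > g.py <<'E'
from h import *
import pickle
d=pickle.load(open('d0.pkl','rb')); c=d['top']; s=d['scene']
off=np.array([335,220]); T=lambda *p: np.array(p)/5+off+(0.5/5-0.5)
S=ray(c,T((27,125),(368,42),(478,432),(127,518)),.02); P=ray(c,T((87,172),(350,107),(387,243),(120,306)),.026)
for n,q in(('stage',S),('plate',P)):
    v=(q[0]-q[3])+(q[1]-q[2]); w=(q[0]-q[1])+(q[3]-q[2])
    print(n,q.mean(0).round(4),'yaw',np.arctan2(v[1],v[0]),np.arctan2(-w[0],w[1]),np.linalg.norm(v)/2,np.linalg.norm(w)/2)
scr=ray(c,T((291,411)),.043)[0]; kn=ray(c,T((168,391)),.0655)[0]; toe=ray(c,T((117,383)),.031)[0]
print('screw',scr,'knob',kn,'toe',toe)
for p in (kn,toe): v=p-scr; print(np.linalg.norm(v[:2]),np.arctan2(v[1],v[0]))
print('scene knob top guess proj',proj(s,[kn,kn-[0,0,.014],toe,scr]).round(1).tolist())
st=read_state(); M=R(st['orientation']); print(M.round(3),np.arctan2(M[1,1],M[0,1]))
E
python3 g.py
```

```text
stage [ 0.5781 -0.1465  0.02  ] yaw 0.22110365848264818 0.2140399257750325 0.1784220538917529 0.1577150233015816
plate [ 0.6089 -0.1412  0.026 ] yaw 0.21238948287452133 0.21131623569059163 0.061553589531041536 0.1205063212760671
screw [ 0.51934422 -0.15949877  0.043     ] knob [ 0.52931172 -0.10566791  0.0655    ] toe [ 0.53290341 -0.08593951  0.031     ]
0.05474589116975931 1.3877066030569527
0.07479850603929941 1.388512323535924
scene knob top guess proj [[230.0, 222.3], [231.1, 227.4], [241.9, 230.8], [205.3, 241.3]]
[[ 0.937  0.35  -0.   ]
 [ 0.35  -0.937  0.001]
 [ 0.    -0.001 -1.   ]] -1.213072976257823
```

View pics/crop1.png

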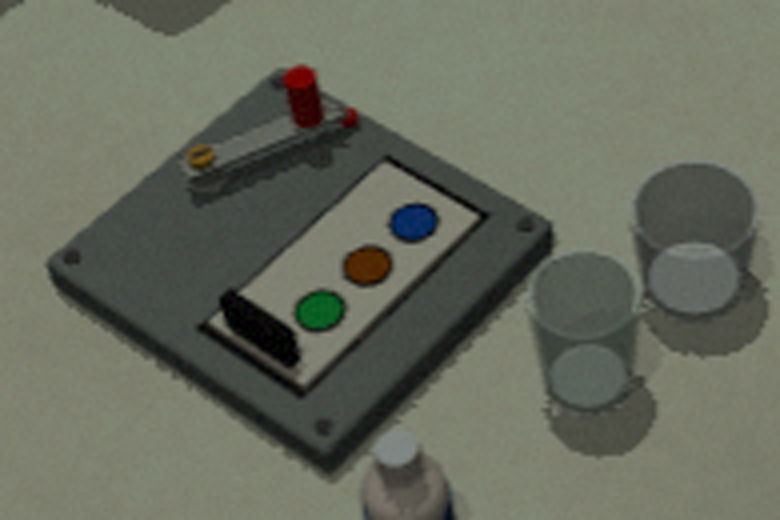

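Call:
move_arm(plan=[[0,0,-0.98,0,0,0,45],[0,0,-0.98,0,0,0,45],[0,0,-0.98,0,0,0,45],[0,0,-0.98,0,0,0,45],[0,0,-0.98,0,0,0,45],[0,0,-0.98,0,0,0,45],[0,0,-0.98,0,0,0,45],[0,0,-0.98,0,0,0,45],[0,0,-0.98,0,0,0,45],[0,0,-0.98,0,0,0,45]], force=40)

```text
t: 1.15
tool_pos: [0.2101, -0.5618, 0.2292]
orientation: [-2.414, -2.009, -0.001]
force: [0.2, -0.8, 0.7]
opening: 0.0448
gripper_force: 0.0
```

Call:
move_arm(plan=[[0,0,0,0.9,0.44,0.15,45],[0,0,0,0.9,0.44,0.15,45],[0,0,0,0.9,0.44,0.15,45],[0,0,0,0.9,0.44,0.15,45],[0,0,0,0.9,0.44,0.15,45],[0,0,0,0.9,0.44,0.15,45],[0,0,0,0.9,0.44,0.15,45],[0,0,0,0.9,0.44,0.15,45],[0,0,0,0.9,0.44,0.15,45],[0,0,0,0.9,0.44,0.15,45]])

```text
t: 2.15
tool_pos: [0.3604, -0.3603, 0.1917]
orientation: [-2.419, -2.004, -0.0]
force: [0.5, 0.0, 0.9]
opening: 0.0448
gripper_force: 0.0
```

Call:
move_arm(plan=[[0,0,0,0.9,0.44,0.15,45],[0,0,0,0.9,0.44,0.15,45],[0,0,0,0.9,0.44,0.15,45],[0,0,0,0.9,0.44,0.15,45],[0,0,0,0.9,0.44,0.15,45],[0,0,0,0.9,0.44,0.15,45],[0,0,0,0.6,0.2,0,45],[0,0,0,0.3,0.1,0,45],[0,0,0,0,0,0,45],[0,0,0,0,0,0,45]])

```text
t: 3.15
tool_pos: [0.4612, -0.2206, 0.1696]
orientation: [2.419, 2.005, -0.001]
force: [0.4, 0.0, -0.4]
opening: 0.0451
gripper_force: 0.0
```

```bash
cat >> h.py <<'E'
def where(t=None,yaw=None):
    s=read_state(); M=R(s['orientation']); p=s['tool_pos']
    print('t',round(s['t'],2),'pos',p.round(4),'xang',round(np.arctan2(M[1,0],M[0,0]),4),'tilt',M[:,2].round(4),'F',s['force'].round(2),'op',round(s['opening']*1e3,1),'gf',round(s['gripper_force'],1))
    if t is not None: print('shift units',((M.T@(np.array(t)-p))/.025).round(2))
    if yaw is not None: print('turn units z',-np.degrees((yaw-np.arctan2(M[1,0],M[0,0])))/6)
    return s
E
python3 - <<'E'
from h import *
where([.5293,-.1057,.052],1.388)
c=read_camera('wrist'); save('w1',c['frame'])
import pickle; pickle.dump(c,open('w1.pkl','wb'))
print(proj(c,[[.5293,-.1057,.0655],[.5195,-.1594,.043],[.5329,-.086,.031]]).round(1).tolist())
E
```

```text
t 3.15 pos [ 0.4612 -0.2206  0.1696] xang 1.3842 tilt [-2.e-04 -3.e-04 -1.e+00] F [ 0.38  0.02 -0.44] op 45.1 gf 0.0
shift units [5.02 1.82 4.7 ]
turn units z -0.036714414511999825
[[398.3, 32.9], [387.6, 132.7], [389.6, 9.1]]
```

View pics/w1.png

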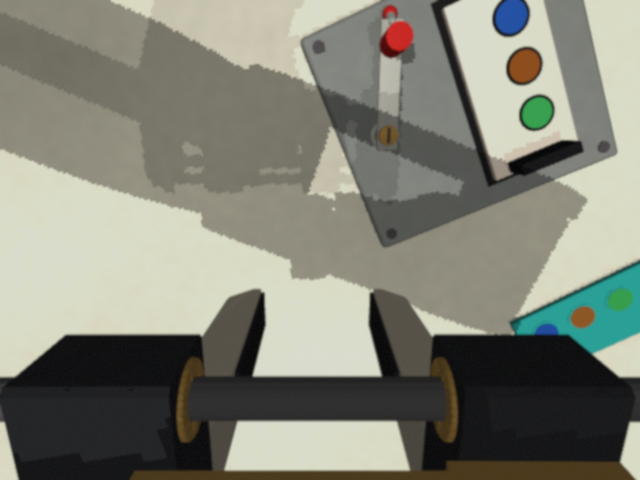

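The wrist view shows the knob top at (399,37), the screw at (387,134) and the toe at (390,13), all within about 4 px of the projections. So I'll descend onto the knob.

Call:
move_arm(plan=[[0,0,0,0.9,0.3,0.2,45],[0,0,0,0.9,0.3,0.2,45],[0,0,0,0.9,0.3,0.2,45],[0,0,0,0.9,0.3,0.2,45],[0,0,0,0.8,0.3,0.2,45],[0,0,0,0.58,0.32,0.2,45],[0,0,0,0,0,0.6,45],[0,0,0,0,0,0.6,45],[0,0,0,0,0,0.6,45],[0,0,0,0,0,0,45]])

```text
t: 4.2
tool_pos: [0.5266, -0.1065, 0.091]
orientation: [-2.416, -2.0, 0.005]
force: [-0.9, -0.2, -0.6]
opening: 0.0449
gripper_force: 0.0
```

```bash
python3 - <<'E'
from h import *
where([.5293,-.1062,.052],1.388)
c=read_camera('wrist'); save('w2',c['frame'])
print(proj(c,[[.5293,-.1057,.0655],[.5195,-.1594,.043],[.5329,-.086,.031]]).round(1).tolist())
h=cv2.cvtColor(c['frame'],cv2.COLOR_RGB2HSV)
r=(((h[...,0]<6)|(h[...,0]>174))&(h[...,1]>150)&(h[...,2]>150)).astype(np.uint8)
k,l,s,ce=cv2.connectedComponentsWithStats(r); print([(s[i].tolist(),ce[i].round(1).tolist(),ray(c,ce[i],.0655)[0].round(4)) for i in range(1,k) if s[i][4]>50])
E
```

```text
t 4.2 pos [ 0.5266 -0.1065  0.091 ] xang 1.3829 tilt [-0.0055  0.0014 -1.    ] F [-0.86 -0.24 -0.61] op 44.9 gf 0.0
shift units [0.03 0.11 1.56]
turn units z -0.04835086423515356
[[323.1, 292.6], [323.0, 368.6], [322.4, 232.3]]
[]
```

View pics/w2.png

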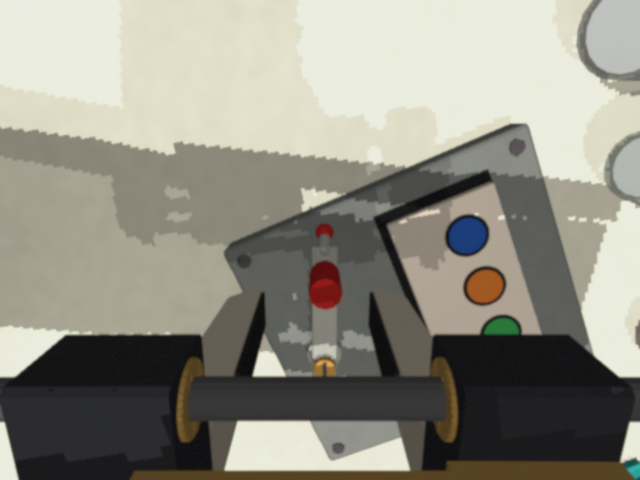

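The knob top is at (325,293), as projected (323,293), between the fingers. I'll lower and grip it.

Call:
move_arm(plan=[[0,0,0,0,0.1,0.3,45],[0,0,0,0,0,0.3,45],[0,0,0,0,0,0.3,45],[0,0,0,0,0,0.3,45],[0,0,0,0,0,0.3,45],[0,0,0,0,0,0,45],[0,0,0,0,0,0,30],[0,0,0,0,0,0,24],[0,0,0,0,0,0,20],[0,0,0,0,0,0,18]], force=40)

```text
t: 5.25
tool_pos: [0.5321, -0.1069, 0.0575]
orientation: [2.418, 2.004, 0.001]
force: [-0.0, 0.2, 0.7]
opening: 0.0197
gripper_force: 0.0
```

Call:
move_arm(plan=[[0,0,0,0,0,0,14],[0,0,0,0,0,0,10],[0,0,0,0,0,0,10],[0,0,0,0,0,0,10],[0,0,0,0,0,0,10],[0,0,0,0,0,0,10],[0,0,0,0,0,0,10],[0,0,0,0,0,0,10],[0,0,0,0,0,0,10],[0,0,0,0,0,0,10]], force=45)

```text
t: 6.25
tool_pos: [0.5318, -0.1067, 0.0572]
orientation: [-2.419, -2.005, -0.0]
force: [-1.7, 1.8, 3.3]
opening: 0.015
gripper_force: 45.0
```

```bash
python3 - <<'E'
from h import *
where([.5293,-.1062,.052],1.388)
E
```

```text
t 6.25 pos [ 0.5318 -0.1067  0.0572] xang 1.3841 tilt [ 1.e-04  1.e-04 -1.e+00] F [-1.72  1.8   3.26] op 15.0 gf 45.0
shift units [ 0.   -0.1   0.21]
turn units z -0.037378854512084954
```

Gripped about 5 mm higher than intended; I'll regrip lower.

Call:
move_arm(plan=[[0,0,0,0,0,0,24],[0,0,0,0,0,0,28],[0,0,0,0,-0.05,0.08,28],[0,0,0,0,0,0.08,28],[0,0,0,0,0,0.06,28],[0,0,0,0,0,0,28],[0,0,0,0,0,0,22],[0,0,0,0,0,0,18],[0,0,0,0,0,0,14],[0,0,0,0,0,0,10]], force=50)

```text
t: 7.25
tool_pos: [0.5308, -0.1066, 0.0518]
orientation: [2.419, 2.004, 0.001]
force: [1.0, 0.3, -0.2]
opening: 0.0145
gripper_force: 50.0
```

```bash
python3 - <<'E'
from h import *
where([.5293,-.1062,.052],1.388)
E
```

```text
t 7.25 pos [ 0.5308 -0.1066  0.0518] xang 1.3841 tilt [ 6.e-04 -0.e+00 -1.e+00] F [ 1.01  0.26 -0.21] op 14.5 gf 50.0
shift units [ 0.   -0.06 -0.01]
turn units z -0.03756269502110759
```

Call:
move_arm(plan=[[0,0,0,-0.01,0,-0.07,10],[0,0,0,-0.01,0,-0.07,10],[0,0,0,-0.02,0,-0.07,10],[0,0,0,-0.02,0,-0.07,10],[0,0,0,-0.02,0,-0.07,10],[0,0,0,-0.02,0,-0.07,10],[0,0,0,-0.02,0,-0.07,10],[0,0,0,-0.02,0,-0.07,10],[0,0,0,0,0,0,10],[0,0,0,0,0,0,10]])

```text
t: 8.25
tool_pos: [0.5282, -0.1102, 0.0644]
orientation: [-2.417, -2.003, 0.004]
force: [-3.7, -5.2, -22.5]
opening: 0.0151
gripper_force: 50.0
```

```bash
python3 - <<'E'
from h import *
where([.5293,-.1062,.052],1.388)
c=read_camera('scene'); save('s2',cv2.resize(c['frame'][190:300,155:305],None,fx=5,fy=5,interpolation=cv2.INTER_CUBIC))
c=read_camera('wrist'); save('w3',c['frame'])
E
```

```text
t 8.25 pos [ 0.5282 -0.1102  0.0644] xang 1.3838 tilt [-0.0036  0.     -1.    ] F [ -3.72  -5.21 -22.48] op 15.1 gf 50.0
shift units [0.17 0.02 0.5 ]
turn units z -0.04054156250233234
```

View pics/s2.png

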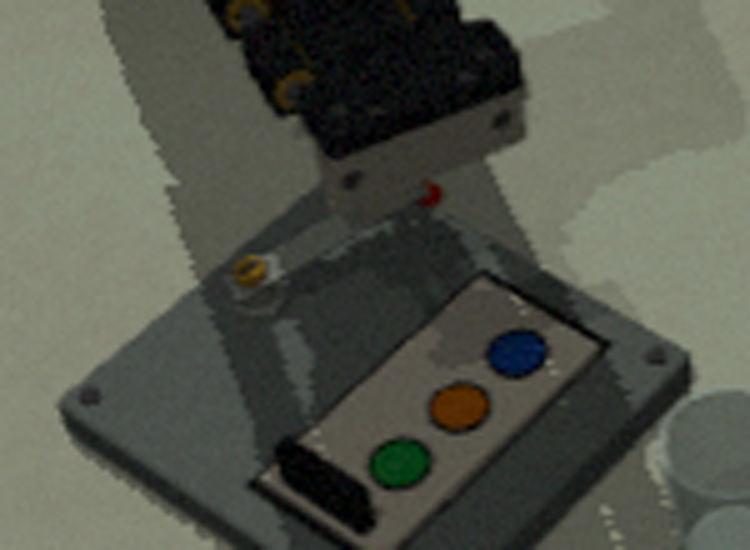

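The toe has risen: it is now at about (241,229) in the scene view, up from 234.5, so roughly 15 mm. Next I'll swing it round.

Call:
move_arm(plan=[[0,0,0.3,0,0.06,0,10],[0,0,0.58,0,0.12,0,10],[0,0,0.58,0,0.12,0,10],[0,0,0.58,0,0.12,0,10],[0,0,0.58,0,0.12,0,10],[0,0,0.58,0,0.12,0,10],[0,0,0.58,0,0.12,0,10],[0,0,0.58,0,0.12,0,10],[0,0,0.58,0,0.12,0,10],[0,0,0.3,0,0.06,0,10]])

```text
t: 9.35
tool_pos: [0.5528, -0.1213, 0.0644]
orientation: [-2.872, -1.27, 0.004]
force: [-2.6, -3.2, -22.1]
opening: 0.0151
gripper_force: 50.0
```

```bash
cat >> h.py <<'E'
PV=np.array([.5195,-.1594])
def arc():
    s=where(); v=s['tool_pos'][:2]-PV; M=R(s['orientation'])
    print('r',np.linalg.norm(v).round(4),'ang',np.arctan2(v[1],v[0]).round(4),'F tool',(M.T@s['force']).round(2))
E
python3 -c "
from h import *
arc()"
```

```text
t 9.35 pos [ 0.5528 -0.1213  0.0644] xang 0.8329 tilt [-3.e-03  3.e-04 -1.e+00] F [ -2.56  -3.17 -22.1 ] op 15.1 gf 50.0
r 0.0506 ang 0.8525 F tool [-4.03  0.29 22.1 ]
```

Call:
move_arm(plan=[[0,0,0.3,0,0.06,0,10],[0,0,0.68,0,0.145,0,10],[0,0,0.68,0,0.145,0,10],[0,0,0.68,0,0.145,0,10],[0,0,0.68,0,0.145,0,10],[0,0,0.68,0,0.145,0,10],[0,0,0.68,0,0.145,0,10],[0,0,0.68,0,0.145,0,10],[0,0,0.68,0,0.145,0,10],[0,0,0.36,0,0.075,0,10]])

```text
t: 10.35
tool_pos: [0.5698, -0.1482, 0.0646]
orientation: [-3.126, -0.304, 0.003]
force: [-1.8, -1.7, -21.4]
opening: 0.0146
gripper_force: 50.0
```

```bash
python3 -c "
from h import *
arc()
c=read_camera('wrist'); save('w4',c['frame'])
c=read_camera('scene'); save('s4',cv2.resize(c['frame'][190:300,155:305],None,fx=5,fy=5,interpolation=cv2.INTER_CUBIC))"
```

```text
t 10.35 pos [ 0.5698 -0.1482  0.0646] xang 0.1938 tilt [-2.2e-03  7.0e-04 -1.0e+00] F [ -1.77  -1.73 -21.42] op 14.6 gf 50.0
r 0.0515 ang 0.2186 F tool [-2.02  1.38 21.42]
```

View pics/w4.png

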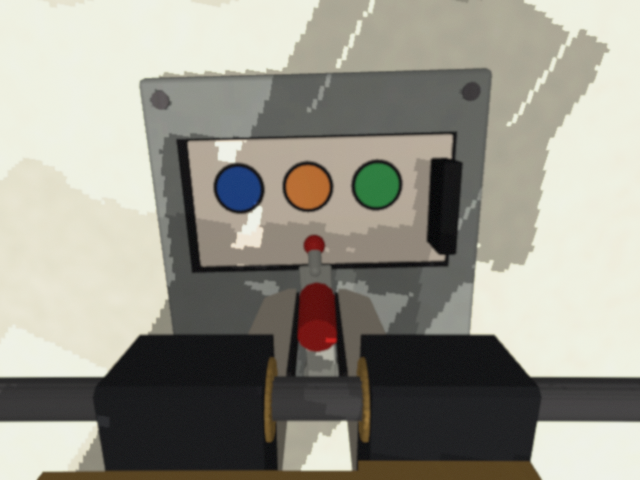

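The toe at (314,245) is over the plate, inside its near edge (row ~270). I'll lower it in stages, watching the force.

Call:
move_arm(plan=[[0,0,0,0.01,0,0.03,10],[0,0,0,0.01,0,0.03,10],[0,0,0,0.01,0,0.03,10],[0,0,0,0.01,0,0.03,10],[0,0,0,0.01,0,0.03,10],[0,0,0,0.01,0,0.03,10],[0,0,0,0.01,0,0.03,10],[0,0,0,0,0,0.03,10],[0,0,0,0,0,0,10],[0,0,0,0,0,0,10]])

```text
t: 11.45
tool_pos: [0.572, -0.1481, 0.0609]
orientation: [3.126, 0.31, -0.002]
force: [-9.0, -1.5, -8.0]
opening: 0.0148
gripper_force: 50.0
```

```bash
python3 -c "
from h import *
arc()"
```

```text
t 11.45 pos [ 0.572  -0.1481  0.0609] xang 0.1975 tilt [-1.2e-03 -4.0e-04 -1.0e+00] F [-9.02 -1.51 -8.02] op 14.8 gf 50.0
r 0.0537 ang 0.2119 F tool [-9.13 -0.29  8.04]
```

```bash
cat >> h.py <<'E'
def tilt(ang,imgs=None,show=True):
    out={}
    for n in ('wrist','scene'):
        c=read_camera(n); h=cv2.cvtColor(c['frame'],cv2.COLOR_RGB2HSV)
        r=(((h[...,0]<8)|(h[...,0]>172))&(h[...,1]>130)&(h[...,2]>50)).astype(np.uint8)
        th=np.linspace(0,.4,81)
        u=np.array([np.cos(ang),np.sin(ang)])
        rr=.075*np.cos(th)+.010*np.sin(th); zz=.036+.075*np.sin(th)-.010*np.cos(th)
        pts=np.c_[PV[0]+rr*u[0],PV[1]+rr*u[1],zz]; px=proj(c,pts)
        k,l,s,ce=cv2.connectedComponentsWithStats(r)
        cand=[i for i in range(1,k) if s[i][4]>3 and np.abs(px-ce[i]).max(1).min()<25]
        sc=proj(c,[PV[0],PV[1],.043])[0]
        for i in cand: print(n,s[i].tolist(),ce[i].round(1),'best tilt',th[np.argmin(np.linalg.norm(px-ce[i],axis=1))],np.linalg.norm(px-ce[i],axis=1).min().round(1))
        print('  px at 0,.05,.1,.2',px[[0,10,20,40]].round(1).tolist())
        save(f"{n}_{int(read_state()['t']*100)}",c['frame'])
E
python3 -c "
from h import *
where();tilt(.212)"
```

```text
t 11.45 pos [ 0.572  -0.1481  0.0609] xang 0.1975 tilt [-1.2e-03 -4.0e-04 -1.0e+00] F [-9.02 -1.51 -8.02] op 14.8 gf 50.0
wrist [305, 239, 20, 17, 249] [314.2 247. ] best tilt 0.06 1.4
  px at 0,.05,.1,.2 [[315.6, 245.2], [315.6, 246.7], [315.6, 248.6], [315.5, 253.8]]
scene [222, 242, 7, 16, 53] [225.2 249.3] best tilt 0.4 8.5
scene [233, 261, 5, 5, 19] [235.2 263.2] best tilt 0.08 0.0
  px at 0,.05,.1,.2 [[235.3, 265.1], [235.2, 263.9], [235.0, 262.7], [234.4, 260.0]]
```

```bash
python3 -c "
from h import *
import pickle,glob
c=pickle.load(open('d0.pkl','rb'))['scene']
def toe(f,p):
    h=cv2.cvtColor(f,cv2.COLOR_RGB2HSV)
    r=(((h[...,0]<8)|(h[...,0]>172))&(h[...,1]>130)&(h[...,2]>50)).astype(np.uint8)
    k,l,s,ce=cv2.connectedComponentsWithStats(r)
    for i in range(1,k):
        if s[i][4]>3 and np.linalg.norm(ce[i]-p)<30: print('  comp',s[i].tolist(),ce[i].round(1))
a=1.388; p=proj(c,[PV[0]+.075*np.cos(a),PV[1]+.075*np.sin(a),.026])[0]; print('init pred',p); toe(c['frame'],p)
f=c['frame']; g=f.max(2)
# plate corners check
P=[[.6089,-.1412,.026]]; 
u=np.array([np.cos(.2125),np.sin(.2125)]);w=np.array([-u[1],u[0]])
cor=[np.r_[np.array([.6089,-.1412])+sx*.03*u+sy*.06*w,.026] for sx,sy in((-1,1),(1,1),(1,-1),(-1,-1))]
print('plate corners pred',proj(c,cor).round(1).tolist())
m=((g>105)&(cv2.cvtColor(f,cv2.COLOR_RGB2HSV)[...,1]<60)).astype(np.uint8); m2=np.zeros_like(m); m2[238:305,200:283]=m[238:305,200:283]
k,l,s,ce=cv2.connectedComponentsWithStats(m2); print([(s[i].tolist(),ce[i].round(1).tolist()) for i in range(1,k) if s[i][4]>200])
"
```

```text
init pred [242.41846982 232.55082902]
  comp [226, 221, 8, 8, 42] [229.4 224.3]
  comp [228, 229, 4, 5, 8] [229.6 231.1]
  comp [240, 232, 4, 4, 11] [242.  233.8]
  comp [230, 236, 4, 1, 4] [231.5 236. ]
plate corners pred [[251.1, 242.8], [274.8, 256.8], [230.7, 299.0], [206.5, 282.7]]
[([255, 238, 28, 16, 244], [272.7, 243.1]), ([215, 246, 59, 55, 1008], [243.1, 269.3]), ([260, 282, 23, 23, 287], [274.6, 296.4])]
```

Not touching yet: the tilt is about 0.13. I'll lower further with no outward push.

Call:
move_arm(plan=[[0,0,0,-0.01,0,0.02,10],[0,0,0,-0.01,0,0.02,10],[0,0,0,-0.01,0,0.02,10],[0,0,0,0,0,0.02,10],[0,0,0,0,0,0.02,10],[0,0,0,0,0,0,10],[0,0,0,0,0,0,10],[0,0,0,0,0,0,10],[0,0,0,0,0,0,10],[0,0,0,0,0,0,10]])

```text
t: 12.55
tool_pos: [0.5736, -0.1483, 0.0586]
orientation: [3.125, 0.308, 0.006]
force: [5.9, 1.1, -0.3]
opening: 0.015
gripper_force: 50.0
```

```bash
python3 -c "
from h import *
arc();tilt(.212)"
```

```text
t 12.55 pos [ 0.5736 -0.1483  0.0586] xang 0.1967 tilt [ 4.1e-03 -7.0e-04 -1.0e+00] F [ 5.88  1.05 -0.33] op 15.0 gf 50.0
r 0.0553 ang 0.2027 F tool [5.97 0.12 0.35]
wrist [305, 242, 20, 16, 238] [314.5 249.7] best tilt 0.0 0.4
  px at 0,.05,.1,.2 [[314.4, 250.1], [314.4, 251.6], [314.3, 253.5], [314.3, 259.0]]
scene [223, 243, 7, 16, 46] [225.7 250.2] best tilt 0.4 7.6
scene [233, 263, 5, 5, 19] [235.1 264.8] best tilt 0.015 0.2
  px at 0,.05,.1,.2 [[235.3, 265.1], [235.2, 263.9], [235.0, 262.7], [234.4, 260.0]]
```

Call:
move_arm(plan=[[0,0,0,0.02,0,0.01,10],[0,0,0,0.02,0,0.01,10],[0,0,0,0.02,0,0.01,10],[0,0,0,0.02,0,0.01,10],[0,0,0,0.02,0,0,10],[0,0,0,0,0,0,10],[0,0,0,0,0,0,10],[0,0,0,0,0,0,10],[0,0,0,0,0,0,10],[0,0,0,0,0,0,10]])

```text
t: 13.65
tool_pos: [0.5742, -0.1482, 0.0576]
orientation: [3.126, 0.308, -0.0]
force: [-4.0, 1.2, 11.5]
opening: 0.0151
gripper_force: 50.0
```

```bash
python3 -c "
from h import *
arc();tilt(.205)"
```

```text
t 13.65 pos [ 0.5742 -0.1482  0.0576] xang 0.1965 tilt [-0.e+00 -9.e-04 -1.e+00] F [-4.04  1.18 11.55] op 15.1 gf 50.0
r 0.0558 ang 0.2018 F tool [ -3.73  -1.94 -11.55]
wrist [305, 243, 20, 16, 236] [314.6 250.8] best tilt 0.0 1.2
  px at 0,.05,.1,.2 [[315.5, 251.6], [315.5, 253.1], [315.5, 255.2], [315.4, 260.8]]
scene [223, 244, 6, 16, 46] [225.6 250.3] best tilt 0.4 7.6
scene [233, 263, 5, 5, 19] [235.2 265.2] best tilt 0.005 0.0
  px at 0,.05,.1,.2 [[235.2, 265.3], [235.0, 264.1], [234.8, 262.9], [234.2, 260.2]]
```

The toe bears firmly (about 11 N up on the tool). I'll ease off slightly and let go.

Call:
move_arm(plan=[[0,0,0,0,0,-0.01,10],[0,0,0,0,0,-0.01,10],[0,0,0,0,0,0,10],[0,0,0,0,0,0,10],[0,0,0,0,0,0,17],[0,0,0,0,0,0,20],[0,0,0,0,0,0,24],[0,0,0,0,0,0,28],[0,0,0,0,0,0,32],[0,0,0,0,0,0,36]], force=40)

```text
t: 14.75
tool_pos: [0.5741, -0.1476, 0.0565]
orientation: [-3.126, -0.308, 0.0]
force: [-0.0, -0.6, 0.4]
opening: 0.0344
gripper_force: 0.0
```

```bash
python3 -c "
from h import *
arc();tilt(.205)"
```

```text
t 14.75 pos [ 0.5741 -0.1476  0.0565] xang 0.1965 tilt [-2.e-04  0.e+00 -1.e+00] F [-0.04 -0.61  0.42] op 34.4 gf 0.0
r 0.0558 ang 0.2122 F tool [-0.16  0.59 -0.42]
wrist [307, 244, 19, 16, 236] [315.9 251.4] best tilt 0.0 1.2
  px at 0,.05,.1,.2 [[316.8, 252.2], [316.8, 253.8], [316.8, 255.9], [316.8, 261.5]]
scene [219, 244, 10, 16, 88] [223.9 250.3] best tilt 0.4 9.0
scene [233, 263, 5, 5, 18] [235.1 265.1] best tilt 0.01 0.0
  px at 0,.05,.1,.2 [[235.2, 265.3], [235.0, 264.1], [234.8, 262.9], [234.2, 260.2]]
```

Call:
move_arm(plan=[[0,0,0,0,0,-0.1,36],[0,0,0,0,0,-0.3,36],[0,0,0,0,0,-0.5,36],[0,0,0,0,0,-0.6,36],[0,0,0,0,0,-0.6,36],[0,0,0,0,0,-0.3,36],[0,0,0,0,0,0,20],[0,0,0,0,0,0,5],[0,0,-0.15,0,0,0,0],[0,0,0,0,0,0,0]], force=20)

```text
t: 15.85
tool_pos: [0.5735, -0.1474, 0.1156]
orientation: [-3.123, -0.334, 0.002]
force: [0.4, -0.1, 0.1]
opening: 0.0086
gripper_force: 0.0
```

```bash
python3 -c "
from h import *
import pickle
where([.6171,-.2269,.044],.2125)
c=read_camera('top'); save('top_c',cv2.resize(c['frame'][220:335,335:445],None,fx=5,fy=5,interpolation=cv2.INTER_CUBIC))
print(ray(c,[[405,210]],.0))
tilt(.205)"
```

```text
t 15.85 pos [ 0.5735 -0.1474  0.1156] xang 0.2131 tilt [-1.6e-03  6.0e-04 -1.0e+00] F [ 0.35 -0.06  0.06] op 8.6 gf 0.0
shift units [1.04 3.48 2.86]
turn units z 0.0061809181538661885
[[ 0.72660246 -0.20178013  0.        ]]
wrist [310, 216, 15, 12, 126] [317.1 221.2] best tilt 0.0 1.4
  px at 0,.05,.1,.2 [[317.8, 222.3], [317.9, 223.1], [317.9, 224.2], [317.9, 227.6]]
scene [220, 244, 10, 16, 106] [224.2 251.1] best tilt 0.4 8.5
scene [233, 263, 5, 5, 19] [235.2 265.2] best tilt 0.005 0.0
  px at 0,.05,.1,.2 [[235.2, 265.3], [235.0, 264.1], [234.8, 262.9], [234.2, 260.2]]
```

Call:
move_arm(plan=[[0,0,0,0.15,0.5,0,0],[0,0,0,0.15,0.5,0,0],[0,0,0,0.15,0.5,0,0],[0,0,0,0.15,0.5,0,0],[0,0,0,0.15,0.5,0,0],[0,0,0,0.15,0.5,0,0],[0,0,0,0.14,0.48,0.4,0],[0,0,0,0,0,0.5,0],[0,0,0,0,0,0.5,0],[0,0,0,0,0,0.3,0]])

```text
t: 17.0
tool_pos: [0.6166, -0.2264, 0.0716]
orientation: [-3.122, -0.333, 0.004]
force: [-0.8, -0.1, -0.3]
opening: 0.0006
gripper_force: 0.0
```

Call:
move_arm(plan=[[0,0,0,0,0,0.4,0],[0,0,0,0,0,0.4,0],[0,0,0,0,0,0.3,0],[0,0,0,0,0,0.06,0],[0,0,0,0,0,0,0],[0,0,0,0,0,0,0],[0,0,0,0,0,0,0],[0,0,0,0,0,0,0],[0,0,0,0,0,0,0],[0,0,0,0,0,0,0]])

```text
t: 18.0
tool_pos: [0.6179, -0.2273, 0.0453]
orientation: [3.124, 0.333, 0.0]
force: [1.5, 0.2, 0.6]
opening: 0.0005
gripper_force: 0.0
```

```bash
python3 -c "
from h import *
where([.6113,-.2,.044],.2125)
c=read_camera('scene'); save('s5',cv2.resize(c['frame'][215:345,170:330],None,fx=4.5,fy=4.5,interpolation=cv2.INTER_CUBIC))"
```

```text
t 18.0 pos [ 0.6179 -0.2273  0.0453] xang 0.2122 tilt [ 2.e-04 -1.e-04 -1.e+00] F [1.5  0.19 0.58] op 0.5 gf 0.0
shift units [-0.03 -1.12  0.05]
turn units z -0.0027235125921784673
```

View pics/s5.png

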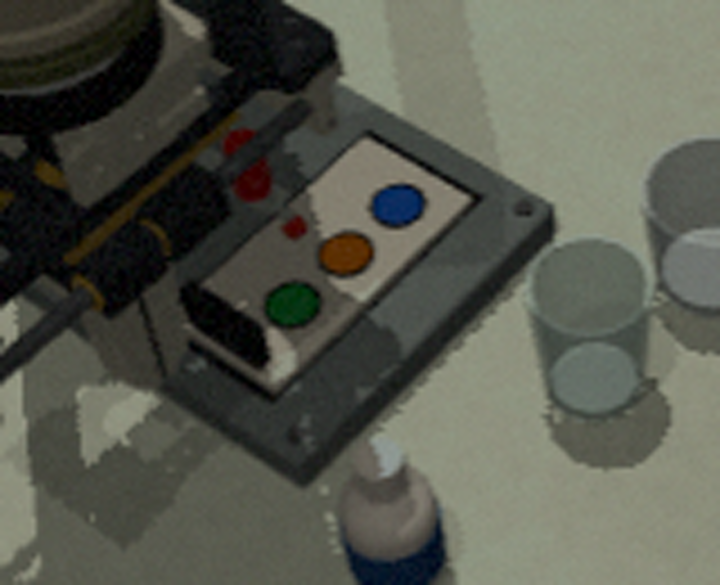

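The closed fingers stand just outside the black grip (crop 225,325), and the toe sits on the plate at (295,228). I'll approach in small steps.

Call:
move_arm(plan=[[0,0,0,0,-0.04,0,0],[0,0,0,0,-0.04,0,0],[0,0,0,0,-0.04,0,0],[0,0,0,0,-0.04,0,0],[0,0,0,0,-0.04,0,0],[0,0,0,0,-0.04,0,0],[0,0,0,0,0,0,0],[0,0,0,0,0,0,0],[0,0,0,0,0,0,0],[0,0,0,0,0,0,0]])

```text
t: 19.05
tool_pos: [0.6166, -0.2214, 0.0452]
orientation: [3.124, 0.333, 0.0]
force: [0.1, 0.2, -0.2]
opening: 0.0003
gripper_force: 0.0
```

```bash
cat >> h.py <<'E'
def nud():
    s=read_state(); M=R(s['orientation']); v=s['tool_pos']-np.array([.6113,-.2,.044])
    print('gap',((M.T@v)[1]*1e3).round(2),'F tool',(M.T@s['force']).round(2),'tau',s['wrist_torque'].round(2),'z',s['tool_pos'][2].round(4),'t',round(s['t'],2))
E
python3 -c "
from h import *
nud()"
```

```text
gap 22.05 F tool [ 0.15 -0.18  0.16] tau [-0.    0.04 -0.02] z 0.0452 t 19.05
```

Call:
move_arm(plan=[[0,0,0,0,-0.02,0,0],[0,0,0,0,-0.02,0,0],[0,0,0,0,-0.02,0,0],[0,0,0,0,-0.02,0,0],[0,0,0,0,-0.02,0,0],[0,0,0,0,0,0,0],[0,0,0,0,0,0,0],[0,0,0,0,0,0,0],[0,0,0,0,0,0,0],[0,0,0,0,0,0,0]])

```text
t: 20.05
tool_pos: [0.6161, -0.2189, 0.0451]
orientation: [-3.124, -0.333, 0.0]
force: [-0.1, -0.1, 0.1]
opening: 0.0002
gripper_force: 0.0
```

```bash
python3 -c "
from h import *
nud()"
```

```text
gap 19.51 F tool [-0.14  0.12 -0.13] tau [0.06 0.04 0.02] z 0.0451 t 20.05
```

Call:
move_arm(plan=[[0,0,0,0,-0.01,0,0],[0,0,0,0,-0.01,0,0],[0,0,0,0,-0.01,0,0],[0,0,0,0,-0.01,0,0],[0,0,0,0,0,0,0],[0,0,0,0,0,0,0],[0,0,0,0,0,0,0],[0,0,0,0,0,0,0],[0,0,0,0,0,0,0],[0,0,0,0,0,0,0]])

```text
t: 21.05
tool_pos: [0.6159, -0.2179, 0.0451]
orientation: [-3.124, -0.333, -0.0]
force: [1.1, 0.5, -0.5]
opening: 0.0002
gripper_force: 0.0
```

```bash
python3 -c "
from h import *
nud()"
```

```text
gap 18.5 F tool [ 1.14 -0.25  0.48] tau [ 0.01 -0.01  0.  ] z 0.0451 t 21.05
```

Call:
move_arm(plan=[[0,0,0,0,-0.01,0,0],[0,0,0,0,-0.01,0,0],[0,0,0,0,-0.01,0,0],[0,0,0,0,0,0,0],[0,0,0,0,0,0,0],[0,0,0,0,0,0,0],[0,0,0,0,0,0,0],[0,0,0,0,0,0,0],[0,0,0,0,0,0,0],[0,0,0,0,0,0,0]])

```text
t: 22.05
tool_pos: [0.6157, -0.2172, 0.0451]
orientation: [-3.124, -0.333, -0.0]
force: [-0.1, -0.4, 0.1]
opening: 0.0007
gripper_force: 0.0
```

```bash
python3 -c "
from h import *
nud()"
```

```text
gap 17.75 F tool [-0.16  0.37 -0.12] tau [0.04 0.   0.02] z 0.0451 t 22.05
```

Call:
move_arm(plan=[[0,0,0,0,-0.01,0,0],[0,0,0,0,-0.01,0,0],[0,0,0,0,0,0,0],[0,0,0,0,0,0,0],[0,0,0,0,0,0,0],[0,0,0,0,0,0,0],[0,0,0,0,0,0,0],[0,0,0,0,0,0,0],[0,0,0,0,0,0,0],[0,0,0,0,0,0,0]])

```text
t: 23.05
tool_pos: [0.6156, -0.2167, 0.0451]
orientation: [3.124, 0.333, -0.0]
force: [0.4, -0.6, 0.7]
opening: 0.0007
gripper_force: 0.0
```

```bash
python3 -c "
from h import *
nud()"
```

```text
gap 17.24 F tool [ 0.26  0.64 -0.74] tau [ 0.03  0.02 -0.04] z 0.0451 t 23.05
```

Call:
move_arm(plan=[[0,0,0,0,-0.01,0,0],[0,0,0,0,-0.01,0,0],[0,0,0,0,0,0,0],[0,0,0,0,0,0,0],[0,0,0,0,0,0,0],[0,0,0,0,0,0,0],[0,0,0,0,0,0,0],[0,0,0,0,0,0,0],[0,0,0,0,0,0,0],[0,0,0,0,0,0,0]])

```text
t: 24.05
tool_pos: [0.6155, -0.2162, 0.0451]
orientation: [-3.124, -0.333, 0.0]
force: [-0.6, 0.4, 0.3]
opening: 0.0005
gripper_force: 0.0
```

```bash
python3 -c "
from h import *
nud()"
```

```text
gap 16.76 F tool [-0.49 -0.53 -0.31] tau [ 0.02 -0.01  0.02] z 0.0451 t 24.05
```

Call:
move_arm(plan=[[0,0,0,0,-0.01,0,0],[0,0,0,0,-0.01,0,0],[0,0,0,0,-0.01,0,0],[0,0,0,0,0,0,0],[0,0,0,0,0,0,0],[0,0,0,0,0,0,0],[0,0,0,0,0,0,0],[0,0,0,0,0,0,0],[0,0,0,0,0,0,0],[0,0,0,0,0,0,0]])

```text
t: 25.05
tool_pos: [0.6154, -0.2157, 0.0452]
orientation: [3.124, 0.333, 0.0]
force: [0.7, -3.1, -1.3]
opening: 0.0003
gripper_force: 1.6
```

```bash
python3 -c "
from h import *
nud()"
```

```text
gap 16.19 F tool [-0.02  3.2   1.3 ] tau [-0.57 -0.12  0.02] z 0.0452 t 25.05
```

Contact felt. I'll average a few readings.

```bash
python3 -c "
from h import *
for i in range(5): read_camera('top'); nud()
tilt(.205)"
```

```text
gap 16.18 F tool [0.25 3.71 1.35] tau [-0.64 -0.15  0.03] z 0.0452 t 25.1
gap 16.2 F tool [0.42 3.3  0.31] tau [-0.61 -0.16  0.04] z 0.0452 t 25.15
gap 16.19 F tool [-0.29  3.61  1.48] tau [-0.65 -0.1   0.05] z 0.0452 t 25.2
gap 16.16 F tool [-0.41  2.55  0.47] tau [-0.63 -0.11  0.07] z 0.0451 t 25.25
gap 16.12 F tool [0.34 3.31 1.21] tau [-0.64 -0.16  0.01] z 0.0452 t 25.3
wrist [138, 307, 22, 18, 300] [148.9 315.3] best tilt 0.035 1.5
wrist [121, 357, 35, 20, 463] [138.2 367.3] best tilt 0.4 20.5
  px at 0,.05,.1,.2 [[152.2, 314.4], [148.9, 317.3], [145.5, 320.7], [138.4, 329.2]]
scene [220, 244, 6, 4, 20] [222.3 245.4] best tilt 0.4 13.2
scene [226, 252, 4, 8, 16] [227.4 255.7] best tilt 0.4 4.9
scene [233, 263, 5, 5, 19] [235.2 265.2] best tilt 0.005 0.0
  px at 0,.05,.1,.2 [[235.2, 265.3], [235.0, 264.1], [234.8, 262.9], [234.2, 260.2]]
```

A steady 3.3 N held for over 0.5 s and nothing moved. Backing off and returning to the knob.

Call:
move_arm(plan=[[0,0,0,0,0.05,0,0],[0,0,0,0,0.15,0,0],[0,0,0,0,0.2,0,0],[0,0,0,0,0,-0.3,0],[0,0,0,0,0,-0.6,0],[0,0,0,0,0,-0.7,0],[0,0,0,0,0,-0.7,36],[0,0,0,0,0,-0.5,36],[0,0,0,0,0,0,36],[0,0,0,0,0,0,36]], force=40)

```text
t: 26.4
tool_pos: [0.6177, -0.2253, 0.1157]
orientation: [3.123, 0.333, 0.001]
force: [0.8, -0.0, 0.3]
opening: 0.028
gripper_force: 0.0
```

```bash
python3 -c "
from h import *
where([.5741,-.1476,.056],.2)"
```

```text
t 26.4 pos [ 0.6177 -0.2253  0.1157] xang 0.2123 tilt [ 9.e-04 -4.e-04 -1.e+00] F [ 0.79 -0.05  0.25] op 28.0 gf 0.0
shift units [-1.05 -3.41  2.39]
turn units z 0.11780979380211916
```

Call:
move_arm(plan=[[0,0,0.1,-0.15,-0.49,0,36],[0,0,0,-0.15,-0.49,0,36],[0,0,0,-0.15,-0.49,0,36],[0,0,0,-0.15,-0.49,0,36],[0,0,0,-0.15,-0.49,0,36],[0,0,0,-0.15,-0.48,0,36],[0,0,0,-0.15,-0.48,0,36],[0,0,0,0,0,0,36],[0,0,0,0,0,0,36],[0,0,0,0,0,0,36]])

```text
t: 27.4
tool_pos: [0.5748, -0.1474, 0.1154]
orientation: [3.125, 0.316, 0.001]
force: [0.4, -0.6, 0.1]
opening: 0.036
gripper_force: 0.0
```

```bash
python3 -c "
from h import *
where([.5741,-.1476,.056],.2)
c=read_camera('wrist'); h=cv2.cvtColor(c['frame'],cv2.COLOR_RGB2HSV)
r=(((h[...,0]<8)|(h[...,0]>172))&(h[...,1]>130)&(h[...,2]>50)).astype(np.uint8)
k,l,s,ce=cv2.connectedComponentsWithStats(r); print([(s[i].tolist(),ce[i].round(1)) for i in range(1,k) if s[i][4]>40])
a=.205
print(proj(c,[[PV[0]+.053*np.cos(a),PV[1]+.053*np.sin(a),.069]]))"
```

```text
t 27.4 pos [ 0.5748 -0.1474  0.1154] xang 0.2016 tilt [ 5.e-04 -3.e-04 -1.e+00] F [ 0.36 -0.63  0.1 ] op 36.0 gf 0.0
shift units [-0.03 -0.    2.37]
turn units z 0.015740126968013742
[([309, 218, 15, 12, 131], array([316.2, 223.4])), ([303, 253, 30, 44, 1053], array([317.6, 274.7]))]
[[317.12710766 285.41395535]]
```

Call:
move_arm(plan=[[0,0,0,-0.06,0,0.3,36],[0,0,0,0,0,0.5,36],[0,0,0,0,0,0.5,36],[0,0,0,0,0,0.5,36],[0,0,0,0,0,0.3,36],[0,0,0,0,0,0.2,36],[0,0,0,0,0,0.06,36],[0,0,0,0,0,0,36],[0,0,0,0,0,0,30],[0,0,0,0,0,0,24]])

```text
t: 28.45
tool_pos: [0.5736, -0.1475, 0.0568]
orientation: [3.125, 0.316, 0.002]
force: [0.3, -0.2, 0.0]
opening: 0.0269
gripper_force: 0.0
```

Call:
move_arm(plan=[[0,0,0,0,0,0,22],[0,0,0,0,0,0,20],[0,0,0,0,0,0,19],[0,0,0,0,0,0,18],[0,0,0,0,0,0,17],[0,0,0,0,0,0,16],[0,0,0,0,0,0,14],[0,0,0,0,0,0,10],[0,0,0,0,0,0,10],[0,0,0,0,0,0,10]], force=45)

```text
t: 29.45
tool_pos: [0.5732, -0.148, 0.0563]
orientation: [3.125, 0.316, 0.0]
force: [0.4, -5.3, -1.4]
opening: 0.0151
gripper_force: 45.0
```

```bash
python3 -c "
from h import *
arc()"
```

```text
t 29.45 pos [ 0.5732 -0.148   0.0563] xang 0.2016 tilt [ 4.e-04 -9.e-04 -1.e+00] F [ 0.45 -5.34 -1.37] op 15.1 gf 45.0
r 0.0549 ang 0.2095 F tool [-0.63  5.32  1.37]
```

Call:
move_arm(plan=[[0,0,0,0,0.02,0,10],[0,0,0,0,0.02,0,10],[0,0,0,-0.01,0,-0.06,10],[0,0,0,-0.01,0,-0.07,10],[0,0,0,-0.02,0,-0.07,10],[0,0,0,-0.02,0,-0.07,10],[0,0,0,-0.02,0,-0.07,10],[0,0,0,-0.02,0,-0.07,10],[0,0,0,-0.02,0,-0.03,10],[0,0,0,0,0,0,10]])

```text
t: 30.45
tool_pos: [0.5679, -0.1482, 0.0651]
orientation: [-3.123, -0.316, 0.008]
force: [-4.7, 1.2, -23.0]
opening: 0.0152
gripper_force: 45.0
```

```bash
python3 -c "
from h import *
arc();tilt(.205)"
```

```text
t 30.45 pos [ 0.5679 -0.1482  0.0651] xang 0.2017 tilt [-0.0052  0.0017 -1.    ] F [ -4.65   1.15 -23.05] op 15.2 gf 45.0
r 0.0497 ang 0.2276 F tool [-4.22 -2.   23.08]
wrist [304, 232, 20, 17, 263] [313.2 239.8] best tilt 0.155 5.5
  px at 0,.05,.1,.2 [[318.7, 234.5], [318.7, 235.7], [318.7, 237.4], [318.8, 242.2]]
scene [220, 240, 9, 16, 68] [224.  247.5] best tilt 0.4 10.5
scene [233, 259, 5, 5, 19] [235.  260.8] best tilt 0.17 0.6
  px at 0,.05,.1,.2 [[235.2, 265.3], [235.0, 264.1], [234.8, 262.9], [234.2, 260.2]]
```

Call:
move_arm(plan=[[0,0,-0.3,0,-0.06,0,10],[0,0,-0.6,0,-0.12,0,10],[0,0,-0.6,0,-0.12,0,10],[0,0,-0.6,0,-0.12,0,10],[0,0,-0.6,0,-0.12,0,10],[0,0,-0.6,0,-0.12,0,10],[0,0,-0.6,0,-0.12,0,10],[0,0,-0.6,0,-0.12,0,10],[0,0,-0.6,0,-0.12,0,10],[0,0,-0.3,0,-0.06,0,10]])

```text
t: 31.55
tool_pos: [0.5551, -0.1254, 0.0649]
orientation: [-2.91, -1.178, 0.011]
force: [-9.5, -5.0, -23.2]
opening: 0.0149
gripper_force: 45.0
```

```bash
python3 -c "
from h import *
arc()"
```

```text
t 31.55 pos [ 0.5551 -0.1254  0.0649] xang 0.7691 tilt [-7.3e-03 -1.0e-04 -1.0e+00] F [ -9.51  -5.03 -23.22] op 14.9 gf 45.0
r 0.0492 ang 0.7625 F tool [-10.21  -2.89  23.29]
```

Call:
move_arm(plan=[[0,0,-0.3,-0.01,-0.06,0,10],[0,0,-0.65,-0.01,-0.13,0,10],[0,0,-0.65,-0.01,-0.13,0,10],[0,0,-0.65,-0.01,-0.13,0,10],[0,0,-0.65,-0.01,-0.13,0,10],[0,0,-0.65,-0.01,-0.13,0,10],[0,0,-0.65,0,-0.13,0,10],[0,0,-0.65,0,-0.13,0,10],[0,0,-0.65,0,-0.13,0,10],[0,0,-0.4,0,-0.08,0,10]])

```text
t: 32.55
tool_pos: [0.5311, -0.1126, 0.0661]
orientation: [-2.415, -2.008, 0.004]
force: [-3.3, -7.3, -25.4]
opening: 0.0151
gripper_force: 45.0
```

```bash
python3 -c "
from h import *
arc()"
```

```text
t 32.55 pos [ 0.5311 -0.1126  0.0661] xang 1.3872 tilt [-0.0025 -0.0014 -1.    ] F [ -3.25  -7.29 -25.44] op 15.1 gf 45.0
r 0.0482 ang 1.3269 F tool [-7.71 -1.81 25.46]
```

Well clear of the plate. Lowering it and letting go.

Call:
move_arm(plan=[[0,0,0,0.02,0,0.07,10],[0,0,0,0.02,0,0.07,10],[0,0,0,0.02,0,0.07,10],[0,0,0,0.02,0,0.07,10],[0,0,0,0.02,0,0.07,10],[0,0,0,0.02,0,0.07,10],[0,0,0,0.01,0,0.04,10],[0,0,0,0,0,0.02,10],[0,0,0,0,0,0,10],[0,0,0,0,0,0,10]])

```text
t: 33.55
tool_pos: [0.5348, -0.1079, 0.0563]
orientation: [2.416, 2.005, 0.004]
force: [4.0, 5.4, 0.3]
opening: 0.0152
gripper_force: 45.0
```

```bash
python3 -c "
from h import *
arc()"
```

```text
t 33.55 pos [ 0.5348 -0.1079  0.0563] xang 1.3855 tilt [ 3.2e-03  3.0e-04 -1.0e+00] F [4.02 5.4  0.29] op 15.2 gf 45.0
r 0.0537 ang 1.2822 F tool [ 6.05  2.96 -0.28]
```

Call:
move_arm(plan=[[0,0,0,0.02,0,0.03,10],[0,0,0,0.02,0,0.03,10],[0,0,0,0,0,0.02,10],[0,0,0,0,0,0,10],[0,0,0,0,0,0,10],[0,0,0,0,0,0,18],[0,0,0,0,0,0,24],[0,0,0,0,0,0,30],[0,0,0,0,0,0,36],[0,0,0,0,0,0,36]])

```text
t: 34.55
tool_pos: [0.5331, -0.1075, 0.0529]
orientation: [-2.418, -2.006, 0.001]
force: [0.0, 0.0, 0.6]
opening: 0.0355
gripper_force: 0.0
```

Call:
move_arm(plan=[[0,0,0,0,0,-0.2,36],[0,0,0,0,0,-0.5,36],[0,0,0,0,0,-0.7,36],[0,0,0,0,0,-0.8,36],[0,0,0,0,0,-0.8,36],[0,0,0,0,0,-0.8,36],[0,0,0,0,0,-0.5,36],[0,0,0,0,0,0,36],[0,0,0,0,0,0,36],[0,0,0,0,0,0,36]])

```text
t: 35.55
tool_pos: [0.5327, -0.1072, 0.1594]
orientation: [-2.417, -2.005, 0.002]
force: [-0.5, -0.4, -1.1]
opening: 0.036
gripper_force: 0.0
```

```bash
python3 -c "
from h import *
where()
c=read_camera('wrist'); save('w9',c['frame'])"
```

```text
t 35.55 pos [ 0.5327 -0.1072  0.1594] xang 1.3851 tilt [-1.9e-03  5.0e-04 -1.0e+00] F [-0.49 -0.43 -1.11] op 36.0 gf 0.0
```

View pics/w9.png

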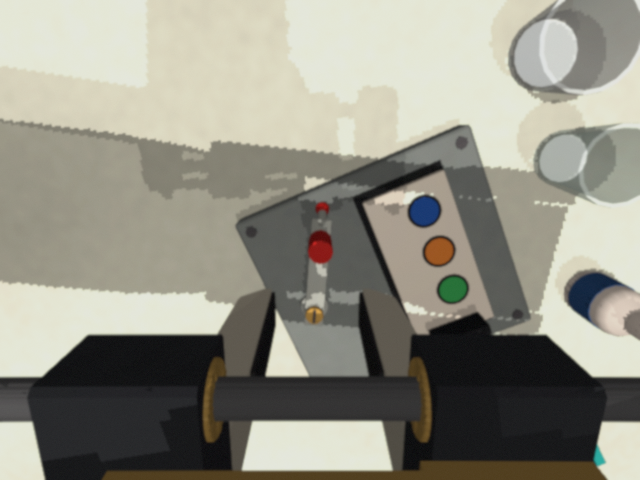

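The clip is released with its toe at (322,208), about 27 mm outside the plate's near edge (~362,203). The plate and bystanders are undisturbed.

```bash
python3 -c "
from plant import close_job
print(close_job())"
```

```text
the job is handed in; nothing more can be done
None
```

The clip was set on the plate and let go, held against a nudge of about 3.3 N, then lifted and swung about 27 mm clear of the plate; the pictures showed no movement of the plate or bystanders, and the job is handed in with no verdict returned.

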